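# Dock the casting flask on the vibrating table and clamp it

### The job

Get the casting flask ready for vibrating: push it along the table's fence, under the fence's lip, until its base rests with light pressure against the sprung stop, then swing the clamp fully shut so that its pad holds down the base. The wax tree inside is fragile: slide the flask gently, keep it standing flat on the plate, and do not drive the stop's spring to its bottom. Leave the other things on the bench alone.

Things in the scene. Friction and masses are not known exactly. Their poses are not given: they have to be found in the camera images.
- casting_flask: Round casting flask on the vibrating table's plate: open steel sleeve, 84 mm across, on a black rubber base disc 116 mm across, 22 mm thick (rim stands out 16 mm round the sleeve); 88 mm high in all, 0.6 to 0.9 kg, blue wax tree inside. Too wide to grip. Its base drags on the plate with 2 to 6.5 N. Origin: centre of its underside; z up; yaw means nothing.
- vibrating_table: Low vibrating table, fixed on the bench: grey housing under an aluminium plate 180 (x) by 420 (y) mm. Origin: centre of its underside; z up; top of the plate at z = 0.055. x points at the fence, y along the fence towards the stop. The flask touches the fence when its centre is at x = 0.020; docked, its centre lies at y between 0.054 and 0.087, as the stop is set.
- fence_face (a point): Point on the inner face of the straight steel fence, at its foot, axes as the table's. The fence is 27 mm high and runs along the plate's far edge from 200 mm before this point to 200 mm past it. From this point on for 150 mm it has a lip that overhangs the rim of the flask's base: underside 25.5 mm above the plate, reaching 8 mm in from the fence's face.
- guide_face (a point): Near end of the straight inner face of the low front guide (13 mm high), at its foot, axes as the table's. The guide faces the fence and runs 80 mm along y from here towards the stop; before this point it flares outward over 30 mm. The base has 3.5 mm play between fence and guide.
- flask_stop: Sprung end stop: dark bracket block 44 x 18 x 28 mm fixed on the plate at the end of the fence; origin mid underside, axes as the table's. A screw along y, 11 mm above the plate, carries a domed rubber buffer whose free nose stands 41 to 69 mm before the origin (-y): the setting is not measured. The buffer is sprung, 1 mm per 1.5 N, and bottoms after 5.5 mm (8.5 N).
- clamp_post (a point): Foot of the upright post, 16 mm across, about which the swing clamp turns; on top of the plate, axes as the table's. The arm and hand lever lie 30 to 40 mm above the plate.
- swing_clamp (a joint): Angle of the swing clamp in rad about its post: 0 = shut (on its end stop, pad over the rim of the docked flask's base); grows as it is opened, up to 1.75. Seen from above it shuts anticlockwise. Stiff hinge (0.12 N m): it stays where it is left.
- clamp_knob (a point): Middle of the black upright knob (18 mm across, 30 mm high, foot 38 mm and middle 53 mm above the plate) at the end of the clamp's hand lever, 60 mm from the post. In the table's frame the lever points from the post in direction 165 deg (from x towards y) when shut, otherwise 165 deg less the clamp's angle.
- clamp_pad: Small sprung rubber ball, 10 mm across, under the tip of the clamp's arm; origin at its centre, 25 mm above the plate when free. It comes in over the base's rim from the front as the clamp is shut, is lifted 2 mm by the rim and presses on it with about 4 N, which also holds the flask towards fence and stop.
- talc_pot: Bystander: white round pot, 71 mm across, 45 mm high, on the bench to the left. Origin: centre of its underside.
- mould_block: Bystander: pink rubber mould, 80 x 57 x 23 mm, on the bench to the left. Origin: centre of its underside.
- spray_can: Bystander: upright spray can, 62 mm across, 190 mm high, on the bench to the right. Origin: centre of its underside.

How it is judged:
By the outcome, as a careful person would: the job done as asked, in the order asked, and still so for the second after the job is handed in, with the robot touching nothing.
It also fails if it takes over 70 s, if anything falls off the work surface, if the arm or the gripper's body presses on something with over 40 N, if the wrist force passes 120 N, or if a joint passes its speed limit or range.

### The arm

A 6-joint arm with a two-finger parallel gripper is mounted at the origin on a cart in front of the work surface, level with it; the furniture and walls round the work are solid. World frame = base frame: x ahead of the robot, y to its left, z up, the work surface at z = 0. Lengths are in m, angles in rad, forces in N, time in s.
With the tool pointing down it reaches from about 0.3 to 0.875 m from the base axis. Payload 6.4 kg.
Tool frame: the origin (TCP) lies midway between the tips of the shut fingers; the grasp point (between the pads) lies 19 mm behind it; z points along the fingers, y is the direction in which the jaws open and shut (so a half turn about z gives the same grasp; the last joint's range is limited). The gripper opens to 85 mm and grips with 20 to 120 N. Pads are 22 mm wide; open, the fingers measure 114 mm over their backs; the gripper's body (76 mm by 85 mm) begins 54 mm behind the grasp point. The pads swing forward as they close: fully open they stand 13 mm farther back than shut.
Start: joints at [-1.541, 0.181, 1.607, -0, 1.354, -0.206], TCP at [0.134, -0.559, 0.231] pointing down, gripper open.
Joint ranges: [-2.99, 2.99], [-0.89, 2.07], [0.3, 2.58], [-1.14, 4.28], [0, 2.63], [-3.12, 3.12]. Speed limits (rad/s): [2.57, 2.57, 3.01, 3.14, 3.14, 3.14].

### API

Orientations are given as a unit quaternion [w, x, y, z].
In Python, from bench import ctrl, optics, ticket gives the robot as it stands. The module is installed in compiled form; this text tells all that it offers.
- The arm moves only by the tool step_arm, never from a script. Its argument "targets" is text: rows parted by semicolons, each of 6 numbers parted by spaces: the shift along the tool's x, y, z in mm, then the turn, a rotation vector about the tool's x, y, z in rad. In form: dx dy dz rx ry rz; .... A call has 1 to 8 rows; each row is the pose to reach, as a shift and turn from the pose commanded when the call began, along the tool's axes at that moment; what a row does not reach only later rows make up. A row lasts 1/8 s, in which the tool goes at most 62.5 mm and 10.7 degrees, less where a joint would pass 70% of its speed; a pose out of reach is approached as far as the arm can. A call with a gripper value outside its range is refused whole. "grip" is the opening in per cent of the stroke, from 0 (shut) to 100 (fully open), set as the call begins (left out, the last holds). The fingers move at their own pace and stop on an object; the grip force is fixed at half the most. Time passes only in rows, so rows that repeat a pose let the fingers close. It gives the time, the measured TCP pose, the force and the opening at its end, in the units of the state.
- ctrl.get_obs(): the state, without advancing time (a new reading comes with each control period).
- optics.camera(name): name is "scene" or "top" or "wrist"; returns a dict with "image" (400x640x3 uint8, red, green, blue), "mtx" (3x3 intrinsics, pixels), "xyz" and "orientation" of the camera in the world. Camera axes: x right, y up, looking along -z (the intrinsics and any distortion apply to the point x, -y, -z); pixel columns grow to the right and rows downward; lengths in m; the calibration is good to about 2 mm. A picture is of the moment at which its call begins. There is no depth.
- ticket.hand_in(): hands the job in, once; it reports no verdict.
The state is a dict: "time_s": time; "q": joint angles; "dq": joint speeds; "joint_efforts": joint torques, N m; "eef_pos": TCP position; "eef_rot": TCP orientation; "wrist_force": force on the tool from outside, world axes, zero at the start; "torque": the same for the moment, N m; "opening": opening from 0.0 (shut) to 1.0 (fully open).
Only numpy, scipy, OpenCV 4.12 (cv2) and the standard library are available. Lean on these libraries where they do the work, as an engineer would, in place of code of your own. Each camera call takes 0.05 s, during which the arm holds its last target.

## Working session

There is one attempt and no reset: what is moved stays moved. The work goes in short steps, Python scripts to look and compute and a tool call to move; the robot and the scene stay as the last step left them, time stands still between calls to the robot, and variables do not carry over. Pictures are saved under pics/ and viewed, and the job is handed in when it is done.

Besides the shell and the picture viewer there is one more tool, called after ">>>" as name(argument=value, ...), one argument or row to a line, values as JSON. step_arm: Moves the arm, as the interface text tells. Its arguments: {"type":"object","properties":{"targets":{"type":"string"},"grip":{"type":"number"}},"required":["targets"]}

```bash
mkdir -p pics
cat > h.py <<'E'
import numpy as np, cv2
from bench import ctrl, optics, ticket
from scipy.spatial.transform import Rotation as R
def q2R(q): return R.from_quat([q[1],q[2],q[3],q[0]]).as_matrix()
def snap(n,tag):
    c=optics.camera(n); cv2.imwrite(f'pics/{tag}.png',c['image'][:,:,::-1]); return c
def ray(c,u,v):
    K=np.array(c['mtx']); d=np.linalg.inv(K)@[u,v,1]; d=np.array([d[0],-d[1],-d[2]])
    return np.array(c['xyz']), q2R(c['orientation'])@d
def onz(c,u,v,z):
    o,d=ray(c,u,v); return o+d*(z-o[2])/d[2]
def proj(c,p):
    x=q2R(c['orientation']).T@(np.array(p)-c['xyz']); K=np.array(c['mtx']); w=K@[x[0],-x[1],-x[2]]; return w[:2]/w[2]
E
python3 - <<'E'
from h import *
import pickle
d={}
for n in ['scene','top','wrist']:
    d[n]=snap(n,n+'0'); c=d[n]; print(n,[k for k in c],np.round(c['mtx'],1).tolist(),np.round(c['xyz'],3),np.round(c['orientation'],3))
pickle.dump(d,open('c0.pkl','wb'))
print(ctrl.get_obs())
E
```

```text
scene ['image', 'mtx', 'xyz', 'orientation'] [[520.4, 0.0, 322.5], [0.0, 520.4, 204.9], [0.0, 0.0, 1.0]] [-0.025 -0.971  1.506] [ 0.907  0.322 -0.087 -0.257]
top ['image', 'mtx', 'xyz', 'orientation'] [[468.5, 0.0, 322.0], [0.0, 468.5, 201.0], [0.0, 0.0, 1.0]] [0.461 0.025 1.763] [ 0.709  0.019 -0.022 -0.704]
wrist ['image', 'mtx', 'xyz', 'orientation'] [[280.0, 0.0, 320.8], [0.0, 280.0, 202.0], [0.0, 0.0, 1.0]] [ 0.199 -0.543  0.373] [ 0.779 -0.104  0.083 -0.613]
{'time_s': 0.15, 'q': array([-1.54127877e+00,  1.81409104e-01,  1.60774872e+00, -5.75840436e-07,
        1.35381231e+00, -2.06298506e-01]), 'dq': array([-0.00041593, -0.00306549, -0.00221612, -0.0003901 ,  0.00027829,
       -0.00072465]), 'joint_efforts': array([ 1.01795245e-03, -4.45258963e+01, -3.51692748e+01, -2.34100007e-04,
        5.84384106e-03, -2.70311807e-05]), 'eef_pos': array([ 0.13434617, -0.5586579 ,  0.23058364]), 'eef_rot': array([-6.86079114e-04,  9.93056654e-01,  1.17635057e-01,  6.05190567e-05]), 'wrist_force': array([-0.47308212,  0.30019751, -0.24932556]), 'torque': array([-0.01915993,  0.00749083, -0.01338725]), 'opening': 0.9975760388466852}
```

View pics/scene0.png

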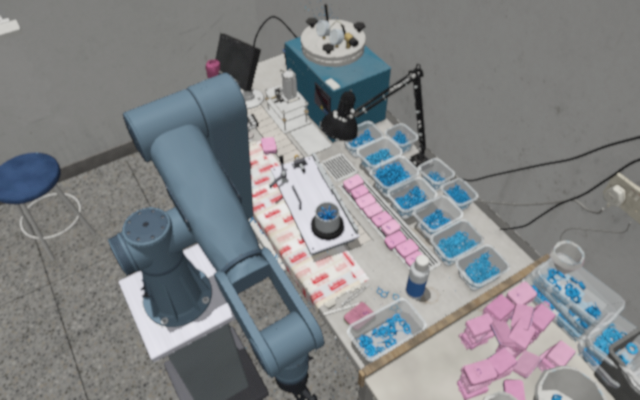

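View pics/top0.png

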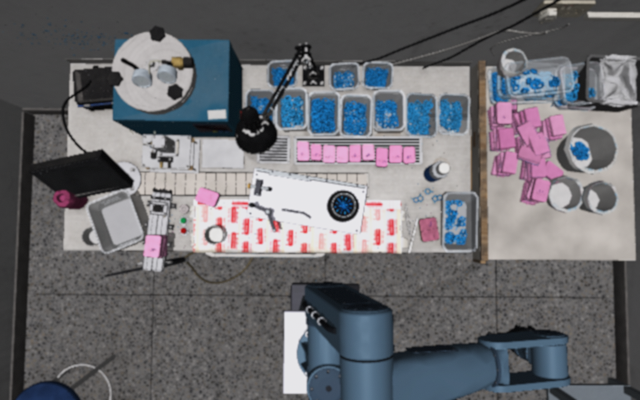

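Run:
```python
import cv2
a=cv2.imread('pics/top0.png'); cv2.imwrite('pics/top0c.png',cv2.resize(a[90:240,200:400],None,fx=4,fy=4,interpolation=cv2.INTER_CUBIC))
a=cv2.imread('pics/scene0.png'); cv2.imwrite('pics/scene0c.png',cv2.resize(a[100:300,220:460],None,fx=3,fy=3,interpolation=cv2.INTER_CUBIC))
```

```text
(no output)
```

View pics/top0c.png

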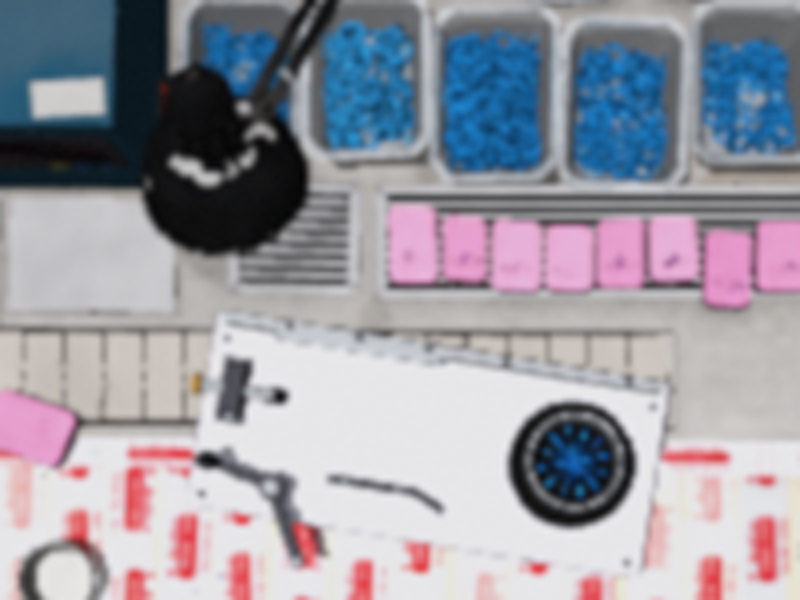

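View pics/scene0c.png

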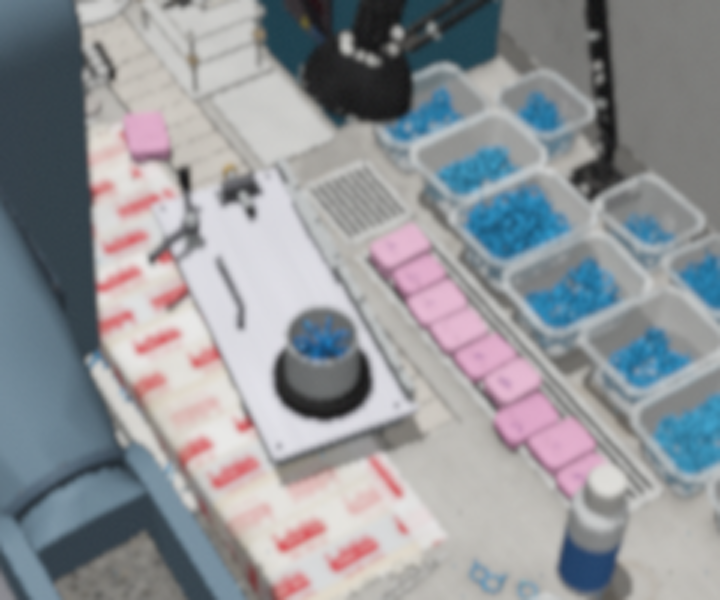

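View pics/wrist0.png

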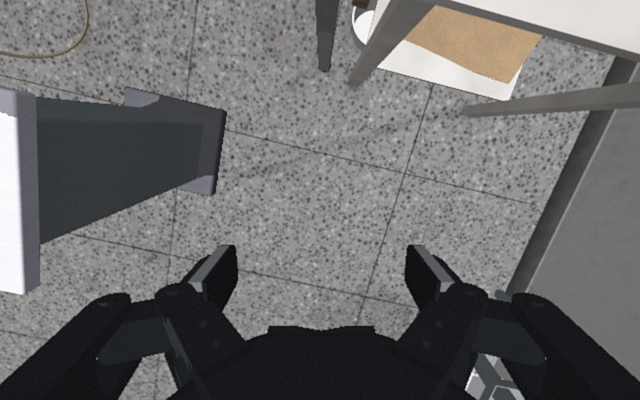

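The top view (4× crop) shows the plate with corners near (220,316), (668,384), (640,573) and (190,505). The flask is at (572,463), the stop at (237,390), the buffer nose at (285,396), the clamp post at (272,487), the knob at (207,459), and the guide from (330,478) to (440,508). Next I'll get coarse positions.

Run:
```python
from h import *
import pickle
d=pickle.load(open('c0.pkl','rb')); c=d['top']
a=c['image']; g=a.min(2)
m=((g>225)).astype(np.uint8)
m[:90]=0;m[240:]=0;m[:,:240]=0;m[:,380:]=0
n,l,s,ct=cv2.connectedComponentsWithStats(m,connectivity=4)
i=1+np.argmax(s[1:,4]); pts=np.argwhere(l==i)[:,::-1].astype(np.float32)
r=cv2.minAreaRect(pts); print(r,s[i])
def f(x,y): return 200+(x+.5)/4-.5, 90+(y+.5)/4-.5
for n,x,y,z in [('TL',220,316,.055),('TR',668,384,.055),('BR',640,573,.055),('BL',190,505,.055),('flask',572,463,.143),('flaskbase',572,463,.066),('stop',237,390,.083),('nose',287,396,.066),('post',272,487,.09),('knob',207,459,.108),('pad',300,558,.08)]:
    print(n,np.round(onz(c,*f(x,y),z),4))
```

```text
((304.7474670410156, 211.1826171875), (112.85538482666016, 61.831565856933594), 9.130176544189453) [ 250  173  115   67 3642]
TL [0.6762 0.2659 0.055 ]
TR [ 0.6167 -0.1447  0.055 ]
BR [ 0.444  -0.1194  0.055 ]
BL [0.503  0.2906 0.055 ]
flask [ 0.5394 -0.0529  0.143 ]
flaskbase [ 0.5432 -0.0566  0.066 ]
stop [0.6059 0.2457 0.083 ]
nose [0.6022 0.2025 0.066 ]
post [0.5187 0.2123 0.09  ]
knob [0.5424 0.268  0.108 ]
pad [0.4555 0.1875 0.08  ]
```

```bash
cat >> h.py <<'E'
TC=np.array([.560,.0731]); TH=np.deg2rad(-8.15)
def Rz(a): return R.from_euler('z',a).as_matrix()
def t2w(x,y,h): # table frame -> world; h above plate
    p=Rz(TH)@[x,y,0]; return np.array([TC[0]+p[0],TC[1]+p[1],.055+h])
def w2t(p):
    p=np.array(p); q=Rz(-TH)@[p[0]-TC[0],p[1]-TC[1],0]; return np.array([q[0],q[1],p[2]-.055])
def toolR(yaw,tilt=0): # yaw (table deg) of tool x; tilt deg: body leans to -toolx
    a=TH+np.deg2rad(yaw); x=np.array([np.cos(a),np.sin(a),0]); z=np.array([0,0,-1.]); y=np.cross(z,x)
    R0=np.stack([x,y,z],1); return R0@R.from_euler('y',tilt,degrees=True).as_matrix()
def step(pw,Rw,cur=None):
    o=ctrl.get_obs() if cur is None else None
    p0,R0=(o['eef_pos'],q2R(o['eef_rot'])) if cur is None else cur
    s=R0.T@(np.array(pw)-p0)*1000; rv=R.from_matrix(R0.T@Rw).as_rotvec()
    return np.round(s,1),np.round(rv,4)
E
python3 - <<'E'
from h import *
print(toolR(90,25))
print(step(t2w(-.02,-.08,.275),toolR(90)))
E
```

```text
[[ 0.12848285  0.98990032  0.05991254]
 [ 0.89715437 -0.14176514  0.41834995]
 [ 0.42261826  0.         -0.90630779]]
(array([ 513.4, -448. ,  -98.7]), array([-1.0000e-03, -1.1000e-03, -1.1927e+00]))
```

>>> step_arm(
  targets="40 -35 -99 0 0 -0.15; 90 -80 -99 0 0 -0.3; 140 -122 -99 0 0 -0.45; 190 -166 -99 0 0 -0.6; 240 -209 -99 0 0 -0.75; 290 -253 -99 0 0 -0.9; 340 -297 -99 0 0 -1.0; 390 -340 -99 0 0 -1.1",
)

```text
time_s: 1.15
eef_pos: [0.4014, -0.1824, 0.3303]
eef_rot: [0.0, 0.784, 0.621, 0.0]
wrist_force: [0.5, -1.2, -0.0]
opening: 1.002
```

Run:
```python
from h import *
print(step(t2w(-.02,-.08,.275),toolR(90)))
```

```text
(array([203.6,  82.9,   0.3]), array([ 0.0006,  0.0003, -0.0898]))
```

>>> step_arm(
  targets="0 0 0 0 0 0; 0 0 0 0 0 0",
)

```text
time_s: 1.4
eef_pos: [0.4005, -0.1843, 0.33]
eef_rot: [-0.0, 0.785, 0.62, -0.0]
wrist_force: [0.4, -0.8, -0.9]
opening: 1.002
```

Run:
```python
from h import *
print(step(t2w(-.02,-.08,.275),toolR(90)))
```

```text
(array([ 2.059e+02,  8.280e+01, -2.000e-01]), array([-0.0006,  0.0004, -0.0923]))
```

>>> step_arm(
  targets="50 20 0 0 0 -0.05; 100 40 0 0 0 -0.09; 150 60 0 0 0 -0.09; 205 83 0 0 0 -0.092; 205 83 0 0 0 -0.092; 205 83 0 0 0 -0.092",
  grip=50,
)

```text
time_s: 2.15
eef_pos: [0.5288, -0.0061, 0.3297]
eef_rot: [-0.0, 0.757, 0.654, -0.001]
wrist_force: [0.2, 0.2, 0.0]
opening: 0.502
```

Run:
```python
from h import *
import pickle
o=ctrl.get_obs(); print(o['time_s'],w2t(o['eef_pos']),o['eef_rot'])
c=snap('wrist','w1'); pickle.dump(c,open('w1.pkl','wb'))
t=snap('top','t1'); pickle.dump(t,open('t1.pkl','wb'))
```

```text
2.15 [-0.01969096 -0.08278674  0.27466429] [-2.74691779e-04  7.56594867e-01  6.53883557e-01 -6.52734947e-04]
```

View pics/w1.png

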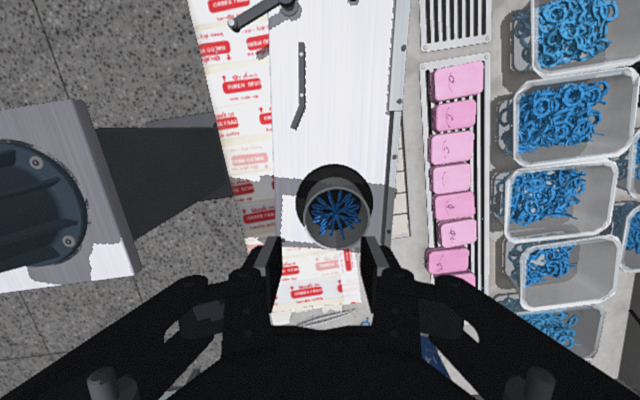

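The wrist view shows the flask at (337,210), the guide from (303,45) to (295,125), the lip's start at (390,105) and the clamp arm at the top edge. The stop is out of view, so I'll move forward.

>>> step_arm(
  targets="60 0 0 0 0 0; 120 0 0 0 0 0; 150 0 0 0 0 0; 150 0 0 0 0 0; 150 0 0 0 0 0",
)

```text
time_s: 2.88
eef_pos: [0.5505, 0.1426, 0.3303]
eef_rot: [0.0, 0.756, 0.654, -0.0]
wrist_force: [0.4, -0.2, 0.6]
opening: 0.501
```

Run:
```python
from h import *
import pickle
o=ctrl.get_obs(); print(o['time_s'],w2t(o['eef_pos']),o['eef_rot'])
c=snap('wrist','w2'); pickle.dump(c,open('w2.pkl','wb'))
a=cv2.imread('pics/w2.png'); cv2.imwrite('pics/w2c.png',cv2.resize(a[20:220,190:430],None,fx=3,fy=3,interpolation=cv2.INTER_CUBIC))
a=cv2.imread('pics/w1.png'); cv2.imwrite('pics/w1c.png',cv2.resize(a[60:260,210:450],None,fx=3,fy=3,interpolation=cv2.INTER_CUBIC))
```

```text
2.875 [-0.01925963  0.06740916  0.27529545] [ 2.52991332e-04  7.56430743e-01  6.54073728e-01 -1.59970305e-04]
```

View pics/w2c.png

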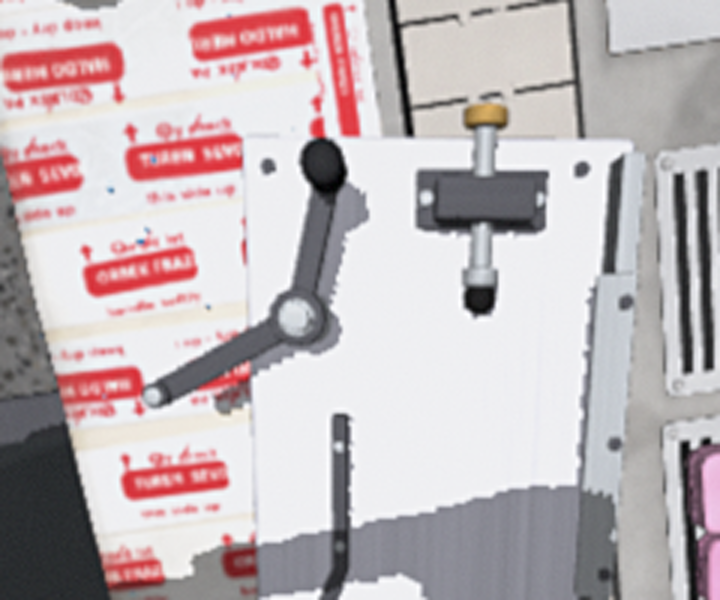

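View pics/w1c.png

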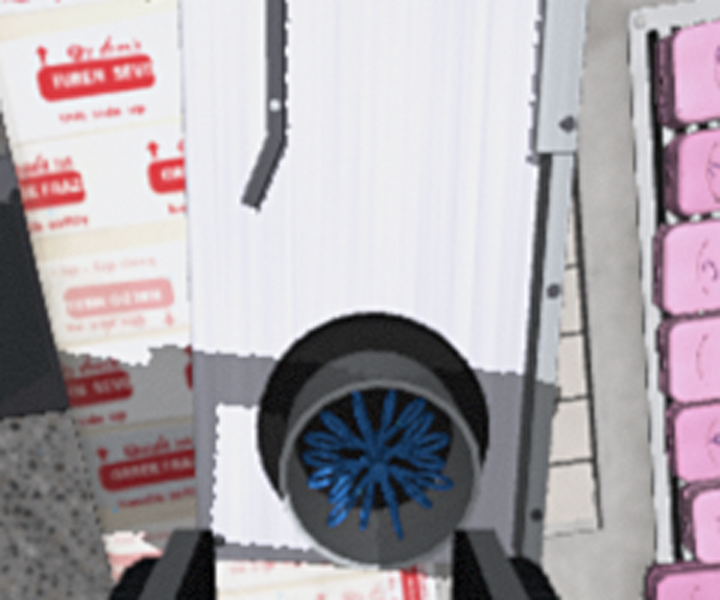

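Run:
```python
from h import *
import pickle
w1=pickle.load(open('w1.pkl','rb'));w2=pickle.load(open('w2.pkl','rb'))
def F(w,x,y): return ((190 if w is w2 else 210)+(x+.5)/3-.5,(20 if w is w2 else 60)+(y+.5)/3-.5)
for n,w,x,y,h in [('cornerL',w2,245,137,0),('plate left a',w2,257,560,0),('knob',w2,322,160,.068),('post',w2,300,314,.045),('padtip',w2,152,396,.04),('nose',w2,480,313,.011),('block',w2,482,199,.028),('guide a',w2,350,415,.013),('guide b',w2,348,560,.013),('lipend',w2,600,275,.027),('lip b',w2,580,560,.027),
 ('plateleft',w1,180,60,0),('plateleft',w1,192,400,0),('guide c',w1,285,60,.013),('guide near',w1,285,140,.013),('lipstart',w1,537,152,.027),('fence a',w1,551,156,.027),('fence b',w1,527,540,.027),('fencefoot b',w1,515,540,0),('fencefoot a',w1,537,170,0),('rim',w1,381,473,.088),('baseL',w1,257,425,.022),('baseR',w1,488,425,.022),('baseT',w1,372,312,.022),('rimL',w1,280,476,.088),('rimR',w1,482,476,.088)]:
    p=onz(w,*F(w,x,y),.055+h); print(n,np.round(w2t(p)*1000,1))
t=pickle.load(open('t1.pkl','rb'))
cv2.imwrite('pics/t1c.png',cv2.resize(t['image'][90:240,200:400,::-1],None,fx=4,fy=4,interpolation=cv2.INTER_CUBIC))
```

```text
cornerL [-86.7 213.   -0. ]
plate left a [-90.3  12.9  -0. ]
knob [-46.6 192.1  68. ]
post [-59.3 135.4  45. ]
padtip [-126.7  100.5   40. ]
nose [ 20.9 135.7  11. ]
block [ 18.9 183.1  28. ]
guide a [-40.3  88.8  13. ]
guide b [-42.5  16.6  13. ]
lipend [ 72.  151.8  27. ]
lip b [70.6 20.4 27. ]
plateleft [-90.5  44.7  -0. ]
plateleft [ -92.6 -115.9   -0. ]
guide c [-41.6  42.7  13. ]
guide near [-42.2   8.9  13. ]
lipstart [69.7  2.7 27. ]
fence a [76.  1. 27.]
fence b [  76.1 -181.7   27. ]
fencefoot b [  76.3 -193.1   -0. ]
fencefoot a [76.4 -4.1 -0. ]
rim [  -0.8 -125.9   88. ]
baseL [ -57.7 -123.2   22. ]
baseR [  54.8 -123.4   22. ]
baseT [ -2.2 -68.3  22. ]
rimL [ -42.4 -127.1   88. ]
rimR [  40.9 -127.3   88. ]
```

Run:
```python
from h import *
print(step(t2w(-.001,-.212,.20),toolR(90,25)))
```

```text
(array([-279.2,   19.1,   75.5]), array([ 0.0008,  0.4368, -0.003 ]))
```

>>> step_arm(
  targets="-55 5 0 0 0.1 0; -110 10 0 0 0.2 0; -165 15 20 0 0.3 0; -220 19 40 0 0.4 0; -270 19 60 0 0.4363 0; -279 19 75 0 0.4363 -0.003; -279 19 75 0 0.4363 -0.003; -279 19 75 0 0.4363 -0.003",
)

```text
time_s: 3.92
eef_pos: [0.5299, -0.1337, 0.2562]
eef_rot: [-0.141, 0.737, 0.641, 0.164]
wrist_force: [0.0, 0.0, -0.4]
opening: 0.5
```

Run:
```python
from h import *
o=ctrl.get_obs(); print(np.round(w2t(o['eef_pos'])*1000,1))
print(step(t2w(-.001,-.212,.03),toolR(90,25)))
print(step(t2w(-.001,-.212,.005),toolR(90,25)))
snap('wrist','w3')
```

```text
[  -0.5 -208.9  201.2]
(array([-75.1,  -0.8, 153.9]), array([0.0004, 0.0004, 0.0037]))
(array([-85.6,  -0.9, 176.6]), array([0.0004, 0.0004, 0.0037]))
```

View pics/w3.png

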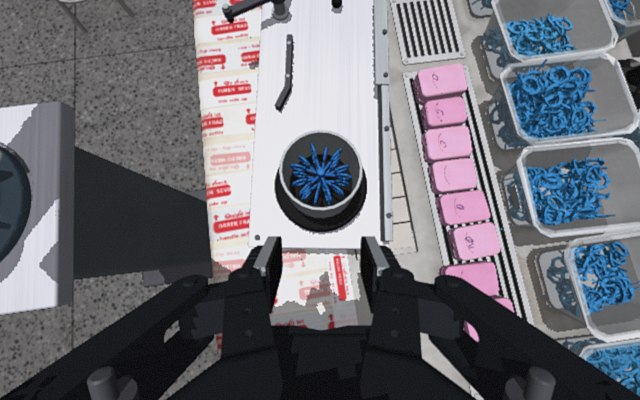

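The flask sits centred ahead of the open fingers, with its sleeve at (320,172), and the path behind it is clear. I'll descend.

>>> step_arm(
  targets="-25 -1 50 0 0 0.003; -50 -1 102 0 0 0.003; -75 -1 154 0 0 0.003; -82 -1 169 0 0 0.003; -86 -1 177 0 0 0.003; -86 -1 177 0 0 0.003; -86 -1 177 0 0 0.003",
)

```text
time_s: 4.85
eef_pos: [0.5296, -0.1385, 0.0604]
eef_rot: [-0.14, 0.738, 0.64, 0.164]
wrist_force: [0.0, 0.1, 0.8]
opening: 0.502
```

Run:
```python
from h import *
o=ctrl.get_obs(); print(np.round(w2t(o['eef_pos'])*1000,1),o['wrist_force'],o['time_s'])
snap('wrist','w4')
for p in [(-.001,-.195),(-.001,-.185),(.019,-.105),(.0178,-.085),(.0178,-.045)]: print(p,step(t2w(*p,.005),toolR(90,25)))
```

```text
[-1.000e-01 -2.137e+02  5.400e+00] [0.02499113 0.06008862 0.81569767] 4.85
(-0.001, -0.195) (array([16.9, -0.6,  8. ]), array([0.0022, 0.0016, 0.0005]))
(-0.001, -0.185) (array([25.9, -0.6, 12.2]), array([0.0022, 0.0016, 0.0005]))
(0.019, -0.105) (array([98.5, 19.3, 46. ]), array([0.0022, 0.0016, 0.0005]))
(0.0178, -0.085) (array([116.6,  18.1,  54.4]), array([0.0022, 0.0016, 0.0005]))
(0.0178, -0.045) (array([152.9,  18.1,  71.2]), array([0.0022, 0.0016, 0.0005]))
```

View pics/w4.png

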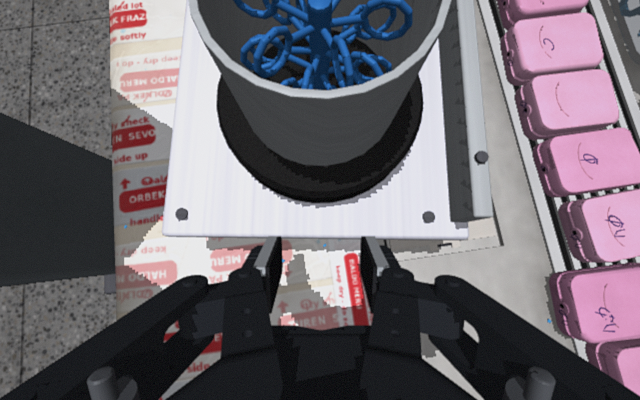

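The base's near rim is at (320,200), about level with the fingers at (270,240) and (370,240). I'll start the slow approach.

>>> step_arm(
  targets="3.6 0 1.7 0 0 0; 7.2 0 3.4 0 0 0; 10.9 0 5.1 0 0 0; 13.6 0 6.3 0 0 0; 16.3 0 7.6 0 0 0; 18.1 0 8.5 0 0 0; 19.9 0 9.3 0 0 0; 21.7 0 10.1 0 0 0",
)

```text
time_s: 5.9
eef_pos: [0.5317, -0.1141, 0.0584]
eef_rot: [-0.142, 0.738, 0.639, 0.163]
wrist_force: [-0.8, -3.2, 0.2]
opening: 0.498
```

>>> step_arm(
  targets="1.8 0 0.8 0 0 0; 3.6 0 1.7 0 0 0; 5.4 0 2.5 0 0 0; 7.2 0 3.4 0 0 0; 9.1 0 4.2 0 0 0; 10.9 0 5.1 0 0 0",
)

```text
time_s: 6.65
eef_pos: [0.5334, -0.1018, 0.0584]
eef_rot: [-0.142, 0.738, 0.639, 0.163]
wrist_force: [-0.3, -3.0, -0.6]
opening: 0.5
```

Run:
```python
from h import *
o=ctrl.get_obs(); print(np.round(w2t(o['eef_pos'])*1000,1),o['wrist_force'],o['time_s'])
snap('wrist','w5')
```

```text
[  -1.6 -176.9    3.4] [-0.34593669 -3.03665284 -0.61834446] 6.65
```

View pics/w5.png

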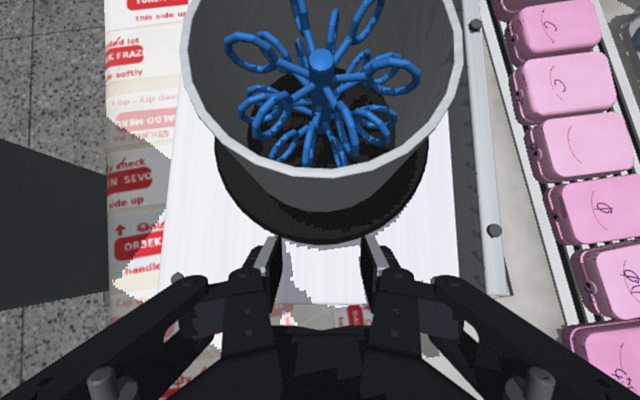

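Both fingers now touch the rim, at (275,240) and (365,240), and the drag is about 3 N. Next comes the diagonal slide toward the fence.

>>> step_arm(
  targets="3.4 0.7 0.7 0 0 0; 6.9 1.6 1.6 0 0 0; 10.1 2.4 3.0 0 0 0; 13.3 3.2 4.5 0 0 0; 16.5 4 6 0 0 0; 19.6 4.9 7.5 0 0 0; 22.8 5.7 9 0 0 0; 26 6.5 10.4 0 0 0",
)

```text
time_s: 7.7
eef_pos: [0.5439, -0.075, 0.06]
eef_rot: [-0.142, 0.738, 0.639, 0.163]
wrist_force: [-0.2, -2.0, -2.2]
opening: 0.498
```

>>> step_arm(
  targets="3.2 0.8 1.5 0 0 0; 6.3 1.6 3 0 0 0; 9.5 2.4 4.4 0 0 0; 12.7 3.2 5.9 0 0 0; 15.9 4 7.4 0 0 0; 19 4.8 8.9 0 0 0; 22.2 5.6 10.4 0 0 0; 25.4 6.4 11.8 0 0 0",
)

```text
time_s: 8.7
eef_pos: [0.5542, -0.0482, 0.06]
eef_rot: [-0.142, 0.738, 0.639, 0.163]
wrist_force: [-0.3, -2.2, -2.0]
opening: 0.499
```

Run:
```python
from h import *
import pickle
o=ctrl.get_obs(); print(np.round(w2t(o['eef_pos'])*1000,1),o['wrist_force'],o['time_s'])
snap('wrist','w6'); t=snap('top','t6'); cv2.imwrite('pics/t6c.png',cv2.resize(t['image'][90:240,200:400,::-1],None,fx=4,fy=4,interpolation=cv2.INTER_CUBIC))
```

```text
[  11.4 -120.9    5. ] [-0.26294975 -2.16681164 -2.04359521] 8.7
```

View pics/w6.png

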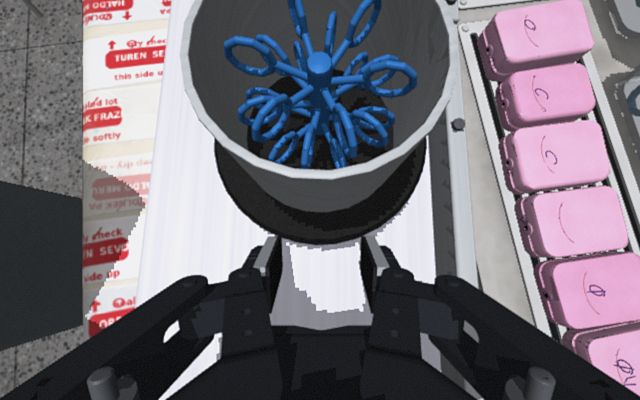

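View pics/t6c.png

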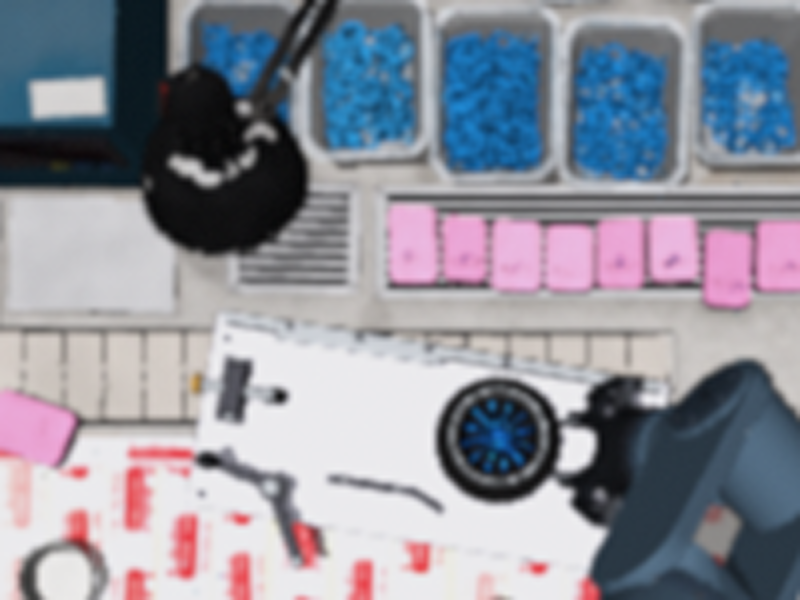

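The flask nests in the two fingers, with its centre at about (320,90) in the wrist view and its right rim some 6–8 mm from the fence. I'll close that gap and lower the tool slightly to take off the upward drag.

>>> step_arm(
  targets="2.4 0.8 1.9 0 0 0; 5.1 1.6 3.2 0 0 0; 7.8 2.4 4.5 0 0 0; 10.5 3.2 5.8 0 0 0; 13.2 4 7 0 0 0; 15.9 4.8 8.3 0 0 0; 18.6 5.6 9.6 0 0 0; 21.4 6.4 10.8 0 0 0",
)

```text
time_s: 9.8
eef_pos: [0.5641, -0.0256, 0.0595]
eef_rot: [-0.142, 0.738, 0.639, 0.163]
wrist_force: [-2.7, -4.6, 3.0]
opening: 0.5
```

Run:
```python
from h import *
import pickle
o=ctrl.get_obs(); print(np.round(w2t(o['eef_pos'])*1000,1),o['wrist_force'],o['time_s'])
snap('wrist','w7'); t=snap('top','t7'); pickle.dump(t,open('t7.pkl','wb')); cv2.imwrite('pics/t7c.png',cv2.resize(t['image'][155:230,220:350,::-1],None,fx=6,fy=6,interpolation=cv2.INTER_CUBIC))
```

```text
[ 18.  -97.1   4.5] [-2.71609161 -4.63195773  2.9525319 ] 9.8
```

View pics/w7.png

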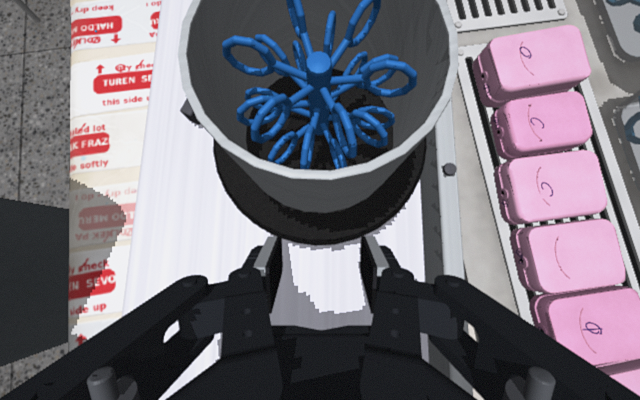

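View pics/t7c.png

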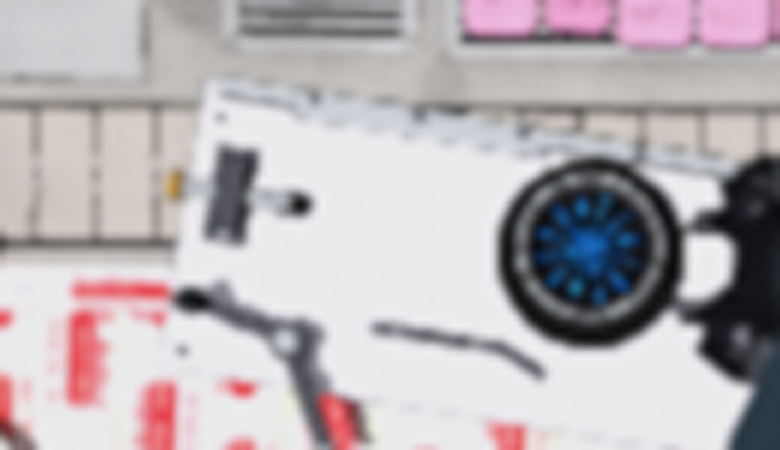

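The flask now touches the fence lightly (about 2.7 N), and its rim is clear of the guide's flare. I'll work out the remaining travel.

Run:
```python
from h import *
import pickle
t=pickle.load(open('t7.pkl','rb')); t0=pickle.load(open('c0.pkl','rb'))['top']
for c in (t0,t):
    a=c['image']; hsv=cv2.cvtColor(a,cv2.COLOR_RGB2HSV)
    g=a.max(2)
    m=((g<60)|((hsv[...,0]>95)&(hsv[...,0]<125)&(hsv[...,1]>120))).astype(np.uint8)
    m[:175]=0;m[232:]=0;m[:,:300]=0;m[:,365:]=0
    n,l,s,ct=cv2.connectedComponentsWithStats(m)
    # dark base ring blob fit: leftmost and top/bottom extents
    b=[i for i in range(1,n) if s[i,4]>80]; print(s[b],ct[b])
f=lambda x,y:(220+(x+.5)/6-.5,155+(y+.5)/6-.5)
print('now sleeve',w2t(onz(t,*f(591,249),.143))*1000,'baseL',w2t(onz(t,*f(499,240),.077))*1000,'nose',w2t(onz(t,*f(314,206),.066))*1000,'block',w2t(onz(t,*f(233,194),.083))*1000)
```

```text
[[328 191  30  30 183]
 [333 195  21  21 319]] [[340.56284153 208.24590164]
 [343.15673981 204.830721  ]]
[[335 181  20  37 332]
 [304 182  29  30 166]
 [308 186  21  21 313]] [[345.05421687 198.78313253]
 [319.12650602 200.55421687]
 [317.80511182 195.7284345 ]]
now sleeve [ 16.75078049 -38.81388709  88.        ] baseL [18.27819569 17.61202506 22.        ] nose [ 22.72054653 131.96147319  11.        ] block [ 21.48181824 179.12118832  28.        ]
```

>>> step_arm(
  targets="3.2 -0.4 1.3 0 0 0; 6.4 -0.7 2.7 0 0 0; 9.6 -0.7 4.2 0 0 0; 12.8 -0.7 5.7 0 0 0; 16 -0.7 7.2 0 0 0; 19.1 -0.7 8.7 0 0 0; 22.3 -0.7 10.2 0 0 0; 25.5 -0.7 11.6 0 0 0",
)

```text
time_s: 10.9
eef_pos: [0.5671, 0.0025, 0.0595]
eef_rot: [-0.142, 0.738, 0.639, 0.163]
wrist_force: [-1.0, -4.6, 1.7]
opening: 0.501
```

Run:
```python
from h import *
o=ctrl.get_obs(); print(np.round(w2t(o['eef_pos'])*1000,1),Rz(-TH)@o['wrist_force'],o['time_s'])
snap('wrist','w8')
```

```text
[ 17.1 -68.9   4.5] [-0.36254139 -4.70967808  1.73570715] 10.9
```

View pics/w8.png

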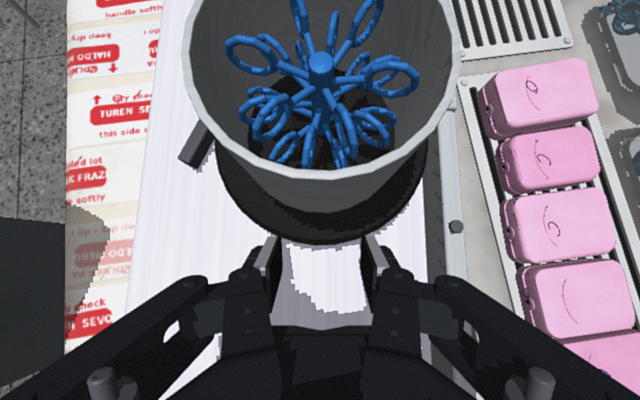

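The flask is entering between guide (190,140) and fence, still nested and level. I'll carry on.

>>> step_arm(
  targets="3 0 1.4 0 0 0; 6 0 2.8 0 0 0; 9 0 4.2 0 0 0; 12 0 5.6 0 0 0; 15 0 7 0 0 0; 18 0 8.4 0 0 0; 21 0 9.8 0 0 0; 24 0 11.2 0 0 0",
)

```text
time_s: 11.95
eef_pos: [0.5709, 0.0286, 0.0595]
eef_rot: [-0.142, 0.738, 0.639, 0.163]
wrist_force: [-1.3, -3.9, 1.4]
opening: 0.5
```

Run:
```python
from h import *
o=ctrl.get_obs(); print(np.round(w2t(o['eef_pos'])*1000,1),Rz(-TH)@o['wrist_force'],o['time_s'])
```

```text
[ 17.1 -42.5   4.5] [-0.73191438 -4.0761887   1.37533093] 11.95
```

>>> step_arm(
  targets="3 0 1.4 0 0 0; 6 0 2.8 0 0 0; 9 0 4.2 0 0 0; 12 0 5.6 0 0 0; 15 0 7 0 0 0; 18 0 8.4 0 0 0; 21 0 9.8 0 0 0; 24 0 11.2 0 0 0",
)

```text
time_s: 12.95
eef_pos: [0.5747, 0.0549, 0.0595]
eef_rot: [-0.142, 0.738, 0.639, 0.163]
wrist_force: [-0.9, -4.3, 1.1]
opening: 0.5
```

>>> step_arm(
  targets="2.7 0 1.3 0 0 0; 5.4 0 2.5 0 0 0; 8.2 0 3.8 0 0 0; 10.9 0 5.1 0 0 0; 13.6 0 6.3 0 0 0; 16.3 0 7.6 0 0 0",
)

```text
time_s: 13.7
eef_pos: [0.5772, 0.0726, 0.0595]
eef_rot: [-0.142, 0.738, 0.639, 0.163]
wrist_force: [-0.5, -4.1, 2.5]
opening: 0.498
```

Run:
```python
from h import *
import pickle
o=ctrl.get_obs(); print(np.round(w2t(o['eef_pos'])*1000,1),Rz(-TH)@o['wrist_force'],o['time_s'])
snap('wrist','w9'); t=snap('top','t9'); cv2.imwrite('pics/t9c.png',cv2.resize(t['image'][155:230,220:350,::-1],None,fx=6,fy=6,interpolation=cv2.INTER_CUBIC))
```

```text
[17.1  2.   4.5] [ 0.09938646 -4.155968    2.50544534] 13.7
```

View pics/w9.png

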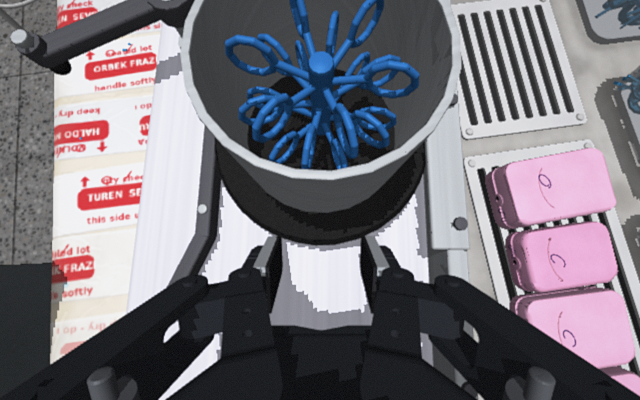

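View pics/t9c.png

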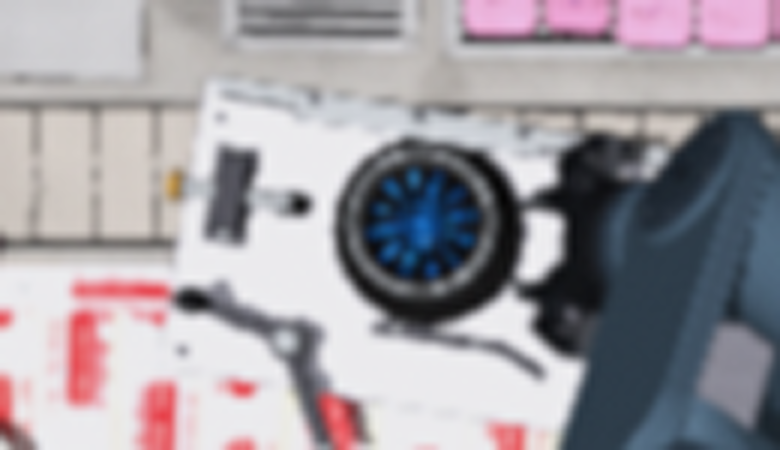

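The gap between base and nose in the top view is (336→314), about 13.5 mm, which puts contact at TCP y ≈ 15.5 to 16.5. I'll slow down.

>>> step_arm(
  targets="1.8 0 0.8 0 0 0; 3.6 0 1.7 0 0 0; 5.4 0 2.5 0 0 0; 7.2 0 3.3 0 0 0; 8.1 0 3.8 0 0 0; 9 0 4.2 0 0 0",
)

```text
time_s: 14.55
eef_pos: [0.5786, 0.0823, 0.0595]
eef_rot: [-0.142, 0.738, 0.639, 0.163]
wrist_force: [-0.5, -4.2, 1.2]
opening: 0.502
```

Run:
```python
from h import *
o=ctrl.get_obs(); print(np.round(w2t(o['eef_pos'])*1000,1),Rz(-TH)@o['wrist_force'],o['time_s'])
```

```text
[17.1 11.8  4.5] [ 0.08896097 -4.21914077  1.22961332] 14.55
```

>>> step_arm(
  targets="0.4 0 0.2 0 0 0; 0.9 0 0.4 0 0 0",
)

```text
time_s: 14.8
eef_pos: [0.5788, 0.0833, 0.0595]
eef_rot: [-0.142, 0.738, 0.639, 0.163]
wrist_force: [-1.4, -3.8, 1.2]
opening: 0.504
```

>>> step_arm(
  targets="0.4 0 0.2 0 0 0; 0.9 0 0.4 0 0 0",
)

```text
time_s: 15.05
eef_pos: [0.5789, 0.0842, 0.0595]
eef_rot: [-0.142, 0.738, 0.639, 0.163]
wrist_force: [0.4, -3.4, 2.0]
opening: 0.504
```

>>> step_arm(
  targets="0.4 0 0.2 0 0 0; 0.9 0 0.4 0 0 0",
)

```text
time_s: 15.3
eef_pos: [0.5791, 0.0852, 0.0596]
eef_rot: [-0.142, 0.738, 0.639, 0.163]
wrist_force: [-0.8, -3.9, 1.2]
opening: 0.501
```

Run:
```python
from h import *
o=ctrl.get_obs(); print(np.round(w2t(o['eef_pos'])*1000,1),Rz(-TH)@o['wrist_force'],o['time_s'])
t=snap('top','t10'); cv2.imwrite('pics/t10c.png',cv2.resize(t['image'][165:215,230:320,::-1],None,fx=8,fy=8,interpolation=cv2.INTER_CUBIC))
```

```text
[17.2 14.7  4.6] [-0.26723647 -3.98934261  1.23867066] 15.3
```

View pics/t10c.png

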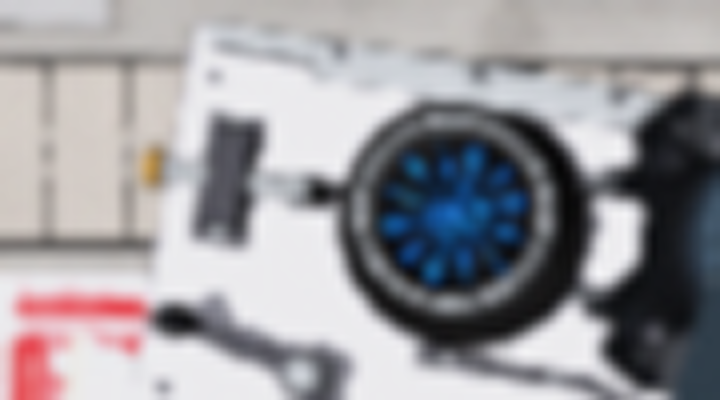

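The base is almost touching the nose at (335,195). I'll go in millimetre steps and watch the force.

>>> step_arm(
  targets="0.4 0 0.2 0 0 0; 0.9 0 0.4 0 0 0",
)

```text
time_s: 15.6
eef_pos: [0.5792, 0.0862, 0.0595]
eef_rot: [-0.142, 0.738, 0.639, 0.163]
wrist_force: [-0.6, -3.9, 1.0]
opening: 0.497
```

>>> step_arm(
  targets="0.4 0 0.2 0 0 0; 0.9 0 0.4 0 0 0",
)

```text
time_s: 15.85
eef_pos: [0.5793, 0.0872, 0.0596]
eef_rot: [-0.142, 0.738, 0.639, 0.163]
wrist_force: [-1.3, -4.0, 1.7]
opening: 0.498
```

>>> step_arm(
  targets="0.4 0 0.2 0 0 0; 0.9 0 0.4 0 0 0",
)

```text
time_s: 16.1
eef_pos: [0.5795, 0.088, 0.0596]
eef_rot: [-0.142, 0.738, 0.639, 0.163]
wrist_force: [-1.2, -5.5, 1.8]
opening: 0.499
```

>>> step_arm(
  targets="0.4 0 0.2 0 0 0; 0.9 0 0.4 0 0 0",
)

```text
time_s: 16.35
eef_pos: [0.5797, 0.0887, 0.0596]
eef_rot: [-0.142, 0.738, 0.639, 0.163]
wrist_force: [-0.5, -5.2, 0.5]
opening: 0.498
```

>>> step_arm(
  targets="0.3 0 0.1 0 0 0; 0.6 0 0.3 0 0 0; 0.6 0 0.3 0 0 0",
)

```text
time_s: 16.73
eef_pos: [0.5798, 0.0892, 0.0596]
eef_rot: [-0.142, 0.738, 0.639, 0.163]
wrist_force: [-1.2, -7.6, 1.0]
opening: 0.5
```

Run:
```python
from h import *
for i in range(3):
    o=ctrl.get_obs(); print(np.round(w2t(o['eef_pos'])*1000,1),Rz(-TH)@o['wrist_force'],o['time_s'])
    t=snap('top','t11')
cv2.imwrite('pics/t11c.png',cv2.resize(t['image'][165:215,230:320,::-1],None,fx=8,fy=8,interpolation=cv2.INTER_CUBIC))
```

```text
[17.3 18.7  4.6] [-0.12158149 -7.74098421  0.98716219] 16.725
[17.2 18.8  4.6] [ 0.02793325 -7.02179618  1.85205451] 16.775
[17.3 18.7  4.6] [-0.33049994 -7.52625494  1.79801728] 16.825
```

View pics/t11c.png

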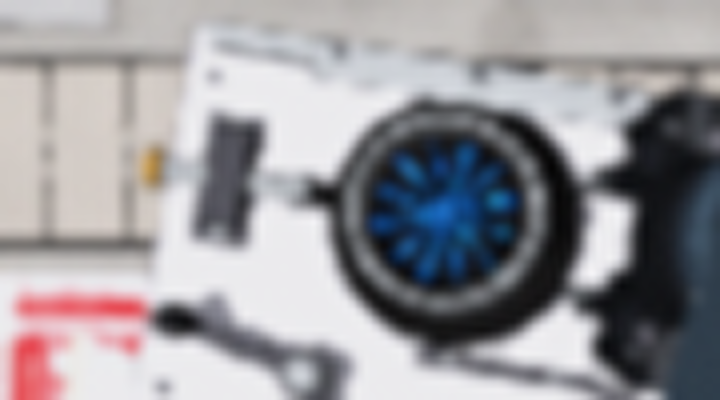

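The force has risen about 3.5 N over drag, so the spring is compressed roughly 2.3 mm and the nose touches at (330,193). I'll back off straight and slow at first.

>>> step_arm(
  targets="-0.9 0 -0.4 0 0 0; -3.6 0 -1.7 0 0 0; -9 0 -4.2 0 0 0; -18 0 -8.4 0 0 0; -36 0 -16.8 0 0 0; -54 0 -25.2 0 0 0; -60 0 -80 0 0 0; -60 0 -130 0 0 0",
)

```text
time_s: 17.88
eef_pos: [0.5635, -0.0207, 0.1528]
eef_rot: [-0.142, 0.739, 0.639, 0.163]
wrist_force: [1.3, -0.6, 0.9]
opening: 0.501
```

Run:
```python
from h import *
o=ctrl.get_obs(); print(np.round(w2t(o['eef_pos'])*1000,1),Rz(-TH)@o['wrist_force'],o['time_s'])
t=snap('top','t12'); cv2.imwrite('pics/t12c.png',cv2.resize(t['image'][165:215,230:320,::-1],None,fx=8,fy=8,interpolation=cv2.INTER_CUBIC))
print(step(t2w(-.02,.07,.25),toolR(90)))
```

```text
[ 16.8 -92.4  97.8] [ 1.38506146 -0.37285115  0.89971866] 17.875
(array([211.2, -40.2, -63.1]), array([ 0.0087, -0.4328, -0.0017]))
```

View pics/t12c.png

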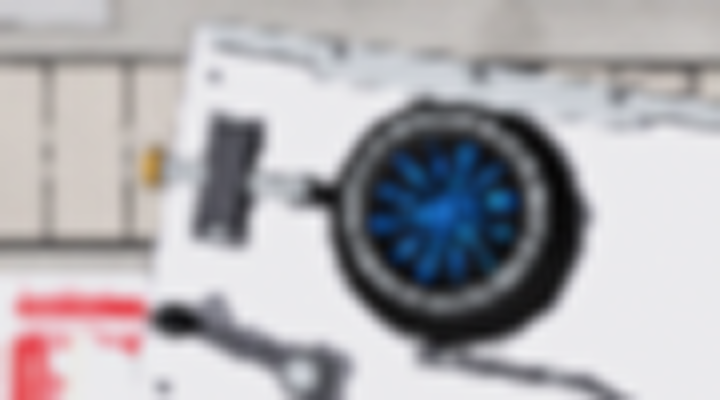

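The flask stayed put against the nose after release. Now to the view pose, with the gripper closing on the way.

>>> step_arm(
  targets="0 0 -60 0 -0.1 0; 30 -5 -100 0 -0.2 0; 80 -15 -110 0 -0.3 0; 130 -25 -95 0 -0.4 0; 180 -35 -75 0 -0.4328 0; 211 -40 -63 0.008 -0.4328 0; 211 -40 -63 0.008 -0.4328 0; 211 -40 -63 0.008 -0.4328 0",
  grip=0,
)

```text
time_s: 18.92
eef_pos: [0.5482, 0.1489, 0.298]
eef_rot: [-0.004, 0.755, 0.655, -0.002]
wrist_force: [0.0, -0.6, -0.3]
opening: -0.001
```

Run:
```python
from h import *
import pickle
o=ctrl.get_obs(); print(np.round(w2t(o['eef_pos'])*1000,1),Rz(-TH)@o['wrist_force'],o['time_s'],o['opening'])
c=snap('wrist','w13'); pickle.dump(c,open('w13.pkl','wb'))
cv2.imwrite('pics/w13c.png',cv2.resize(c['image'][20:220,190:430,::-1],None,fx=3,fy=3,interpolation=cv2.INTER_CUBIC))
print(step(t2w(-.0155,.185,.15),toolR(167)))
```

```text
[-22.4  73.3 243. ] [ 0.08401747 -0.54763955 -0.29231609] 18.925 -0.0011693277343473806
(array([111.7,   7.5,  93.3]), array([-0.0054, -0.0084, -1.3444]))
```

View pics/w13c.png

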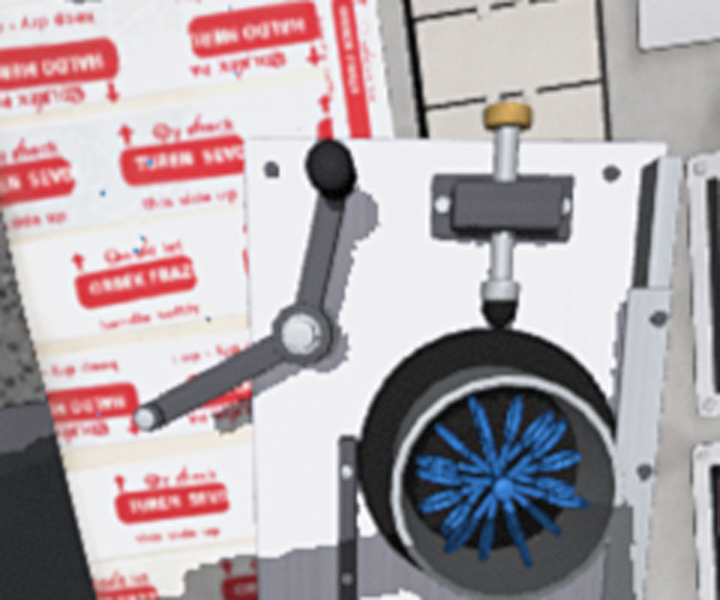

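The flask is seated against the buffer at (500,325), its rim under the lip at the right. The knob is at (330,166) and the post at (303,334). I'll compute the swing path.

Run:
```python
from h import *
import pickle
w=pickle.load(open('w13.pkl','rb'))
F=lambda x,y:(190+(x+.5)/3-.5,20+(y+.5)/3-.5)
for n,x,y,h in [('knobtop',330,162,.068),('post',303,334,.045),('nose',500,326,.011),('armtip',147,418,.04)]: print(n,np.round(w2t(onz(w,*F(x,y),.055+h))*1000,1))
print(np.round(w2t(w['xyz']),3))
```

```text
knobtop [-46.5 192.7  68. ]
post [-60.1 134.2  45. ]
nose [ 21.  137.1  11. ]
armtip [-125.6  100.7   40. ]
[-0.021  0.14   0.385]
```

>>> step_arm(
  targets="15 1 13 0 0 -0.18; 30 2 26 0 0 -0.36; 45 3 39 0 0 -0.54; 60 4 52 0 0 -0.72; 75 5 65 0 0 -0.9; 90 6 78 0 0 -1.08; 105 7 90 0 0 -1.25; 112 7.5 93 -0.0054 -0.0084 -1.3444",
)

```text
time_s: 19.98
eef_pos: [0.5708, 0.2588, 0.2042]
eef_rot: [-0.001, 0.182, 0.983, -0.0]
wrist_force: [0.0, 0.2, 0.5]
opening: -0.003
```

Run:
```python
from h import *
o=ctrl.get_obs(); print(np.round(w2t(o['eef_pos'])*1000,1),o['time_s'],o['q'])
c=snap('wrist','w14')
print(step(t2w(-.0155,.185,.047),toolR(167)))
```

```text
[-15.6 185.4 149.2] 19.975 [ 2.36570917e-01  3.18218831e-01  1.49495740e+00  6.34080661e-05
  1.32991665e+00 -9.68431818e-01]
(array([ -0.6,  -0.9, 102.3]), array([-0.0003, -0.0009,  0.0067]))
```

View pics/w14.png

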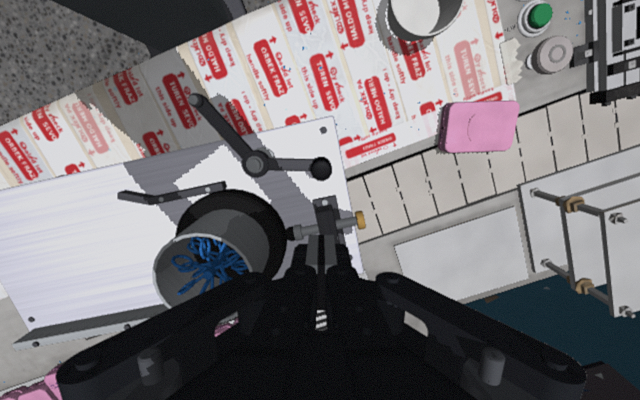

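The closed fingertips at (322,240) line up with the knob at (320,168), and the flask is clear to the left. I'll descend.

>>> step_arm(
  targets="0 -1 25 0 0 0; 0 -1 50 0 0 0; 0 -1 75 0 0 0.006; -0.6 -1 95 0 0 0.006; -0.6 -1 102 0 0 0.006; -0.6 -1 102 0 0 0.006",
)

```text
time_s: 20.78
eef_pos: [0.571, 0.2589, 0.1036]
eef_rot: [0.0, 0.186, 0.983, 0.0]
wrist_force: [-0.4, 0.4, 0.8]
opening: 0.0
```

Run:
```python
from h import *
o=ctrl.get_obs(); print(np.round(w2t(o['eef_pos'])*1000,1),o['time_s'],o['wrist_force'])
c=snap('wrist','w15')
P=np.array([-.0597,.1348])
def pose(ph,b=.020):
    a=np.deg2rad(ph); p=P+.06*np.array([np.cos(a),np.sin(a)])-b*np.array([-np.sin(a),np.cos(a)])
    return t2w(*p,.047),toolR(ph+90)
for ph in range(77,170,8): print(ph,*step(*pose(ph)))
```

```text
[-15.5 185.5  48.6] 20.775 [-0.42238349  0.3898523   0.75979763]
77 [12.   0.2  2.4] [ 0.0011  0.001  -0.0049]
85 [20.6  2.3  2.3] [ 0.0011  0.0011 -0.1445]
93 [29.3  3.3  2.3] [ 0.001   0.0012 -0.2841]
101 [38.1  3.   2.3] [ 0.0009  0.0012 -0.4238]
109 [46.8  1.5  2.3] [ 0.0008  0.0013 -0.5634]
117 [55.2 -1.2  2.3] [ 7.00e-04  1.40e-03 -7.03e-01]
125 [63.2 -5.   2.3] [ 6.000e-04  1.400e-03 -8.426e-01]
133 [ 70.5 -10.    2.3] [ 5.000e-04  1.500e-03 -9.823e-01]
141 [ 77.1 -15.9   2.3] [ 5.0000e-04  1.5000e-03 -1.1219e+00]
149 [ 82.8 -22.6   2.3] [ 3.0000e-04  1.6000e-03 -1.2615e+00]
157 [ 87.5 -30.1   2.2] [ 2.0000e-04  1.6000e-03 -1.4011e+00]
165 [ 91.1 -38.1   2.2] [ 1.0000e-04  1.7000e-03 -1.5408e+00]
```

View pics/w15.png

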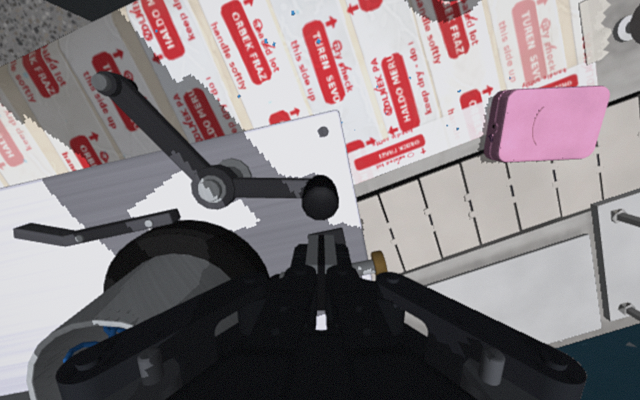

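The knob at (320,197) is straight ahead of the fingers at (323,245). I'll begin the swing.

>>> step_arm(
  targets="8 0 1 0 0 0; 12 0.2 1 0 0 0; 16.3 1.3 1 0 0 -0.075; 20.6 2.3 1 0 0 -0.145; 25 2.9 1 0 0 -0.215; 29.3 3.3 1 0 0 -0.284; 33.7 3.2 1 0 0 -0.354; 38.1 3 1 0 0 -0.424",
)

```text
time_s: 21.82
eef_pos: [0.537, 0.2767, 0.1034]
eef_rot: [0.001, -0.027, 1.0, 0.001]
wrist_force: [1.6, 1.0, -0.5]
opening: 0.001
```

```bash
cat > cl.py <<'E'
from h import *
P=np.array([-.0597,.1348])
def pose(ph,b=.020):
    a=np.deg2rad(ph); p=P+.06*np.array([np.cos(a),np.sin(a)])-b*np.array([-np.sin(a),np.cos(a)])
    return t2w(*p,.0475),toolR(ph+90)
E
python3 - <<'E'
from cl import *
o=ctrl.get_obs(); print(np.round(w2t(o['eef_pos'])*1000,1),o['time_s'],o['wrist_force'],o['q'][5])
c=snap('wrist','w16')
for ph in range(101,170,4): print(ph,*step(*pose(ph)))
E
```

```text
[-51.7 198.3  48.4] 21.825 [ 1.58569329  1.01194492 -0.52815137] -1.344933668107155
101 [-0.7 -0.9  0.8] [0.0011 0.0021 0.0064]
105 [3.6 0.4 0.8] [ 0.001   0.0022 -0.0634]
109 [7.9 1.3 0.8] [ 0.0009  0.0022 -0.1332]
113 [12.2  2.   0.8] [ 0.0008  0.0022 -0.203 ]
117 [16.6  2.4  0.8] [ 0.0008  0.0022 -0.2728]
121 [21.   2.4  0.8] [ 0.0007  0.0023 -0.3426]
125 [25.5  2.2  0.8] [ 0.0006  0.0023 -0.4125]
129 [29.8  1.6  0.7] [ 0.0005  0.0023 -0.4823]
133 [34.2  0.8  0.7] [ 4.000e-04  2.400e-03 -5.521e-01]
137 [38.4 -0.4  0.7] [ 4.000e-04  2.400e-03 -6.219e-01]
141 [42.6 -1.8  0.7] [ 3.000e-04  2.400e-03 -6.917e-01]
145 [46.6 -3.6  0.7] [ 2.000e-04  2.400e-03 -7.615e-01]
149 [50.6 -5.6  0.7] [ 1.000e-04  2.400e-03 -8.313e-01]
153 [54.3 -7.9  0.7] [ 0.      0.0024 -0.9011]
157 [ 58.  -10.4   0.7] [-1.00e-04  2.50e-03 -9.71e-01]
161 [ 61.4 -13.2   0.7] [-2.0000e-04  2.5000e-03 -1.0408e+00]
165 [ 64.6 -16.2   0.7] [-2.0000e-04  2.5000e-03 -1.1106e+00]
169 [ 67.6 -19.5   0.6] [-3.0000e-04  2.5000e-03 -1.1804e+00]
```

View pics/w16.png

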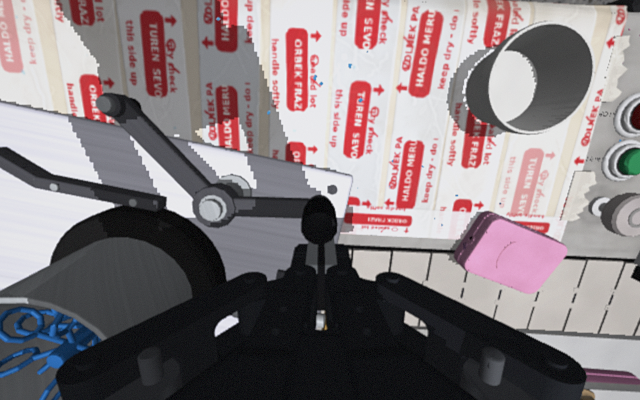

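The fingers are on the knob at (320,215) with about 1.9 N, and the clamp is turning. I'll continue.

>>> step_arm(
  targets="3.6 0.4 0.5 0 0 -0.063; 7.9 1.3 0.5 0 0 -0.133; 12.2 2 0.5 0 0 -0.203; 16.6 2.4 0.5 0 0 -0.273; 21 2.4 0.5 0 0 -0.343; 25.5 2.2 0.5 0 0 -0.412; 29.8 1.6 0.5 0 0 -0.482; 34.2 0.8 0.5 0 0 -0.552",
)

```text
time_s: 22.88
eef_pos: [0.5027, 0.276, 0.1031]
eef_rot: [0.002, -0.297, 0.955, 0.001]
wrist_force: [1.5, 2.7, 1.1]
opening: -0.003
```

Run:
```python
from cl import *
o=ctrl.get_obs(); print(np.round(w2t(o['eef_pos'])*1000,1),o['time_s'],o['wrist_force'],o['q'][5])
c=snap('wrist','w17')
for ph in range(133,170,4): print(ph,*step(*pose(ph)))
```

```text
[-85.5 192.8  48.1] 22.875 [1.46188038 2.65929253 1.13935271] -1.880825592720289
133 [ 0.1 -0.2  0.5] [ 0.0002  0.0025 -0.0013]
137 [4.3 1.1 0.5] [ 0.0001  0.0025 -0.0711]
141 [8.6 2.  0.5] [ 0.      0.0025 -0.1409]
145 [13.   2.7  0.5] [-1.000e-04  2.500e-03 -2.107e-01]
149 [17.4  3.   0.4] [-1.000e-04  2.500e-03 -2.806e-01]
153 [21.8  3.   0.4] [-2.000e-04  2.500e-03 -3.504e-01]
157 [26.2  2.8  0.4] [-3.000e-04  2.500e-03 -4.202e-01]
161 [30.6  2.2  0.4] [-4.0e-04  2.5e-03 -4.9e-01]
165 [34.9  1.3  0.4] [-5.000e-04  2.500e-03 -5.598e-01]
169 [39.2  0.1  0.4] [-6.000e-04  2.500e-03 -6.296e-01]
```

View pics/w17.png

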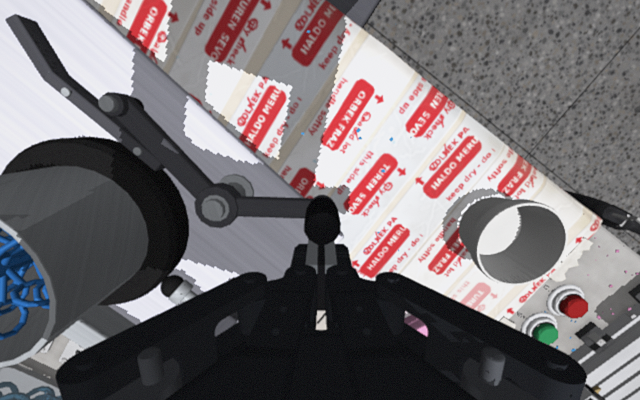

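The clamp arm is over the guide, with its tip at (110,105), and nearing the rim. I'll continue to about 157° and check the force.

>>> step_arm(
  targets="2.2 0.5 0.3 0 0 -0.035; 4.3 1.1 0.3 0 0 -0.071; 6.5 1.6 0.3 0 0 -0.106; 8.6 2 0.3 0 0 -0.141; 13 2.7 0.3 0 0 -0.21; 17.4 3 0.3 0 0 -0.28; 21.8 3 0.3 0 0 -0.35; 26.2 2.8 0.3 0 0 -0.42",
)

```text
time_s: 23.92
eef_pos: [0.4789, 0.2626, 0.1019]
eef_rot: [0.0, -0.491, 0.871, 0.0]
wrist_force: [3.3, 6.4, 0.3]
opening: 0.001
```

Run:
```python
from cl import *
o=ctrl.get_obs(); print(np.round(w2t(o['eef_pos'])*1000,1),o['time_s'],Rz(-TH)@o['wrist_force'])
c=snap('wrist','w18')
for ph in range(157,174,2): print(ph,*step(*pose(ph)))
```

```text
[-107.1  176.1   46.9] 23.925 [2.35651099 6.8275762  0.28671999]
157 [-0.6  0.2 -0.6] [-0.0002  0.0014  0.0011]
159 [ 1.5  0.9 -0.6] [-0.0002  0.0014 -0.0338]
161 [ 3.6  1.5 -0.6] [-0.0003  0.0014 -0.0687]
163 [ 5.8  2.  -0.6] [-0.0003  0.0014 -0.1036]
165 [ 7.9  2.4 -0.6] [-0.0003  0.0013 -0.1385]
167 [10.1  2.8 -0.6] [-0.0003  0.0013 -0.1734]
169 [12.3  3.1 -0.7] [-0.0004  0.0013 -0.2083]
171 [14.5  3.3 -0.7] [-0.0004  0.0013 -0.2432]
173 [16.7  3.4 -0.7] [-0.0004  0.0013 -0.2781]
```

View pics/w18.png

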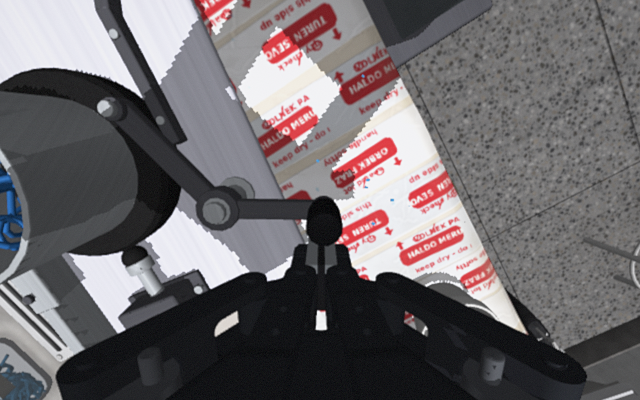

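The pad tip at (110,107) is coming over the rim, with force up to 7 N as the pad lifts. I'll creep on to the end stop.

>>> step_arm(
  targets="0.8 0.5 0 0 0 -0.017; 1.6 0.9 0 0 0 -0.034; 2.6 1.2 0 0 0 -0.05; 3.6 1.5 0 0 0 -0.068",
)

```text
time_s: 24.48
eef_pos: [0.4765, 0.2607, 0.1019]
eef_rot: [0.001, -0.519, 0.855, 0.0]
wrist_force: [3.3, 3.3, 0.7]
opening: -0.001
```

>>> step_arm(
  targets="1.1 0.3 0 0 0 -0.017; 2.2 0.5 0 0 0 -0.035",
)

```text
time_s: 24.72
eef_pos: [0.4745, 0.2587, 0.1019]
eef_rot: [0.0, -0.534, 0.846, 0.0]
wrist_force: [1.5, 4.5, -0.7]
opening: 0.001
```

>>> step_arm(
  targets="0.6 0.2 0 0 0 -0.009; 1.1 0.3 0 0 0 -0.017",
)

```text
time_s: 24.98
eef_pos: [0.4736, 0.2577, 0.1019]
eef_rot: [0.0, -0.541, 0.841, 0.0]
wrist_force: [1.1, 4.8, 0.4]
opening: -0.001
```

>>> step_arm(
  targets="0.6 0.2 0 0 0 -0.009; 1.1 0.3 0 0 0 -0.017",
)

```text
time_s: 25.22
eef_pos: [0.4728, 0.2568, 0.1018]
eef_rot: [0.0, -0.548, 0.836, 0.0]
wrist_force: [0.3, 4.4, 0.2]
opening: 0.007
```

>>> step_arm(
  targets="0.6 0.1 0 0 0 -0.009; 1.1 0.2 0 0 0 -0.017",
)

```text
time_s: 25.48
eef_pos: [0.4725, 0.2565, 0.1019]
eef_rot: [0.001, -0.555, 0.832, 0.001]
wrist_force: [2.3, 8.1, -1.1]
opening: -0.004
```

>>> step_arm(
  targets="0.5 0.1 0 0 0 0; 1 0.1 0 0 0 0",
)

```text
time_s: 25.72
eef_pos: [0.4725, 0.2564, 0.102]
eef_rot: [0.002, -0.555, 0.832, 0.001]
wrist_force: [5.2, 11.9, -3.0]
opening: -0.002
```

The motion has stalled while the force rises to 13 N, which suggests the end stop. I'll check the angle.

>>> step_arm(
  targets="0.5 0 0 0 0 0; 0.7 0 0 0 0 0; 0.7 0 0 0 0 0",
)

```text
time_s: 26.1
eef_pos: [0.4725, 0.2564, 0.1021]
eef_rot: [0.003, -0.555, 0.832, 0.001]
wrist_force: [5.3, 13.4, -4.3]
opening: -0.003
```

Run:
```python
from cl import *
o=ctrl.get_obs(); p=w2t(o['eef_pos']); print(np.round(p*1000,1),o['time_s'],Rz(-TH)@o['wrist_force'])
x=Rz(-TH)@q2R(o['eef_rot'])[:,0]; k=p[:2]+.020*x[:2]; d=k-P; print('knob',k,np.hypot(*d),np.rad2deg(np.arctan2(d[1],d[0])))
c=snap('wrist','w19')
```

```text
[-112.6  169.    47.1] 26.1 [ 3.3970559  14.01688061 -4.34504657]
knob [-0.11760601  0.14967319] 0.05978559449750582 165.59493353724042
```

View pics/w19.png

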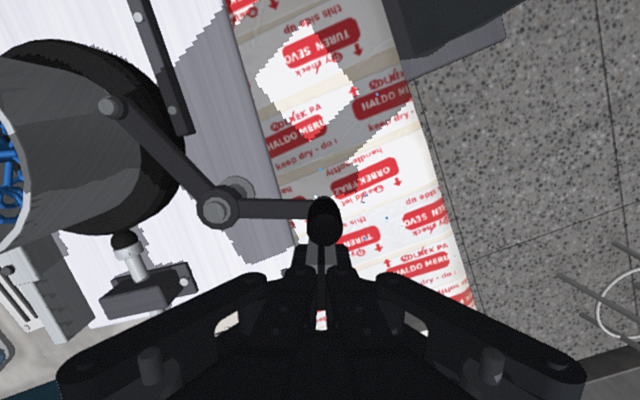

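The knob is at 165.6° and radius 59.8 mm, so the clamp is on its stop with the pad over the rim at (115,105). I'll back off and lift away.

>>> step_arm(
  targets="-3 0 0 0 0 0; -10 0 0 0 0 0; -20 0 0 0 0 0; -24 0 -20 0 0 0; -24 0 -60 0 0 0; -24 0 -110 0 0 0; -24 0 -160 0 0 0; -24 0 -180 0 0 0",
)

```text
time_s: 27.15
eef_pos: [0.4821, 0.277, 0.2857]
eef_rot: [0.003, -0.555, 0.832, -0.001]
wrist_force: [0.8, 0.4, -0.9]
opening: 0.001
```

Run:
```python
from h import *
o=ctrl.get_obs(); print(np.round(w2t(o['eef_pos'])*1000,1),o['time_s'],o['wrist_force'])
print(step(t2w(-.02,.07,.25),toolR(90)))
```

```text
[-106.   190.8  230.7] 27.15 [ 0.78736361  0.35243483 -0.91718207]
(array([  95.5, -113.5,  -19.1]), array([0.0042, 0.0068, 2.8897]))
```

>>> step_arm(
  targets="12 -14 -19 0 0 0.18; 24 -28 -19 0 0 0.36; 36 -42 -19 0 0 0.54; 48 -56 -19 0 0 0.72; 60 -70 -19 0 0 0.9; 72 -84 -19 0 0 1.08; 84 -98 -19 0 0 1.26; 95 -113 -19 0 0 1.44",
)

```text
time_s: 28.15
eef_pos: [0.5488, 0.1448, 0.3006]
eef_rot: [-0.0, 0.134, 0.991, -0.0]
wrist_force: [0.1, -0.7, -0.0]
opening: -0.003
```

>>> step_arm(
  targets="0 0 0 0 0 0.18; 0 0 0 0 0 0.36; 0 0 0 0 0 0.54; 0 0 0 0 0 0.72; 0 0 0 0 0 0.9; 0 0 0 0 0 1.08; 0 0 0 0 0 1.26; 0 0 0 0 0 1.44",
)

```text
time_s: 29.15
eef_pos: [0.5485, 0.1454, 0.3006]
eef_rot: [-0.0, 0.754, 0.656, -0.0]
wrist_force: [-0.3, 0.3, -0.1]
opening: -0.003
```

Run:
```python
from h import *
import pickle
o=ctrl.get_obs(); print(np.round(w2t(o['eef_pos'])*1000,1),o['time_s'])
c=snap('wrist','w20'); pickle.dump(c,open('w20.pkl','wb'))
cv2.imwrite('pics/w20c.png',cv2.resize(c['image'][20:220,190:430,::-1],None,fx=3,fy=3,interpolation=cv2.INTER_CUBIC))
```

```text
[-21.6  69.9 245.6] 29.15
```

View pics/w20c.png

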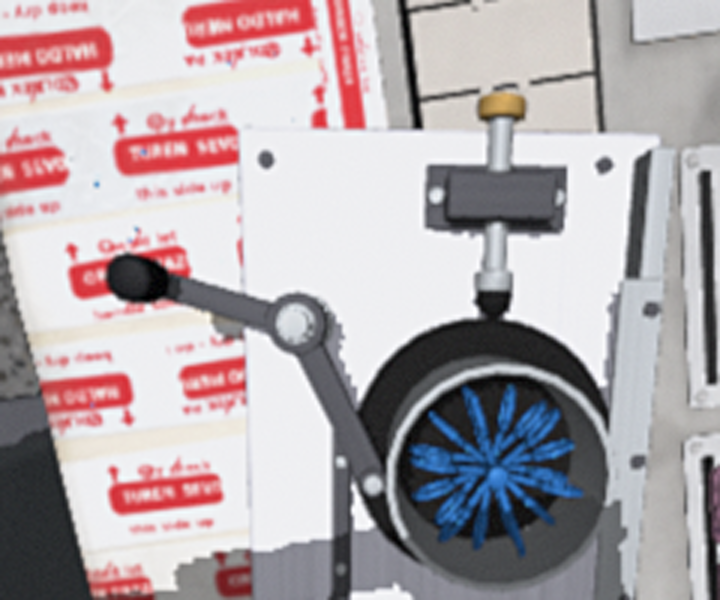

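The clamp is shut with its tip over the rim at (370,487). The base touches the nose at (490,315). I'll do a last numeric check, then hand in.

Run:
```python
from h import *
import pickle
w=pickle.load(open('w20.pkl','rb'))
F=lambda x,y:(190+(x+.5)/3-.5,20+(y+.5)/3-.5)
g=lambda x,y,h: w2t(onz(w,*F(x,y),.055+h))[:2]
k=g(130,275,.068);p=g(298,322,.045);d=k-p;print('lever',np.rad2deg(np.arctan2(d[1],d[0])),np.hypot(*d))
print('nose',g(490,317,.011),'base front',g(485,320,.022),'sleeve',g(497,474,.088),'tip',g(371,487,.04))
print(ctrl.get_obs()['time_s']); ticket.hand_in()
```

```text
lever 164.2361257891447 0.0601972583705436
nose [0.0194413  0.13685582] base front [0.01617299 0.13562869] sleeve [0.01538666 0.08215302] tip [-0.03145332  0.06764377]
29.2
the job is handed in; nothing more can be done
```

The flask is docked against the sprung stop with the clamp fully shut, and I handed the job in at about 29 s of the 70 s allowed.

- **Slide:** I pushed the flask by its base rim with the half-open fingers, tool tilted back. It went diagonally to the fence, then along it under the lip, with about 4 N of drag.
- **Stop:** The push ended when the force had risen about 3.5 N over drag. That is roughly 2.3 mm of spring travel out of 5.5 mm, so the spring was not bottomed. The flask did not visibly move when I released it.
- **Clamp:** I swung the knob round with closed fingers until it stalled on its end stop, with the push peaking at about 14 N.

**Last checks:**
- The lever reads 164.2° in the final picture and 165.6° from the touch position; shut is 165°.
- The arm's tip is over the base rim, and the base still meets the buffer nose at y ≈ 0.136–0.137.
- The sleeve centre measured about (0.015, 0.082). Base and nose readings put it nearer y 0.078–0.079. The x reading is a few mm short of the 0.020 expected at the fence, and camera error explains about 1.7 mm of that. The flask may therefore stand a little off the fence, within its 3.5 mm play.
- The robot is clear of everything. I only touched the flask and the knob. I did not take a separate final check of the bystanders.

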